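# Step the green load tally round to its red zero face

### The job

The discard bin has just been emptied, so set the load tally back to zero: push the yellow button of the green drum counter all the way down, again and again, until the red face of its drum stands squarely on top between the two yellow marks, then let the button come up. Turn the drum only by its button, and do not touch the blue counter.

Things in the scene. Friction and masses are not known exactly. Their poses are not given: they have to be found in the camera images.
- tally: Green drum counter, fixed: housing 150 mm long (x), 76 wide (y). Origin: centre of its underside, on the counter top; x from the button end to the drum end, z up. The green block at the -x end (86 mm high) carries a round yellow button; at the +x end a drum shows between two cheeks. A yellow mark on each cheek (98 mm high, the housing's highest point) shows the drum's top position.
- tally_top (a point): Centre of the top of the green counter's yellow button (cap 34 mm in diameter), moving with it; at rest 115 mm above the counter top, 40 mm from the housing's origin toward -x. It goes straight down 15.5 mm to a hard stop, taking about 2 N at first and 4 to 5 N just before the stop, and springs back up when let go.
- tally_drum: Its drum: 8 faces, 52 mm across, 36 wide, one red (zero), others with 1-7 dots. Origin on the level axle (along housing y), 35 mm toward housing +x, 68 mm up; own z points out through the red face. A full push turns its top toward the button to the next level face (45 deg at most), where friction holds it. Starts 1.5 to 4.5 faces short of red, maybe between faces; if passed, go round again.
- spare: Counter of the same shape and size with a blue housing, fixed to the counter top, origin and axes as those of the green one. It must not be touched.
There are look-alikes about, which are no part of the job. Leave any orange or pink look-alike of the tally alone.

How it is judged:
By the outcome, as a careful person would: the job done as asked, in the order asked, and still so for the second after the job is handed in, with the robot touching nothing.
It also fails if it takes over 40 s, if anything falls off the work surface, if the arm or the gripper's body presses on something with over 40 N, if the wrist force passes 120 N, or if a joint passes its speed limit or range.

### The arm

A 7-joint arm with a two-finger parallel gripper is mounted at the origin on the work surface. World frame = base frame: x ahead of the robot, y to its left, z up, the work surface at z = 0. Lengths are in mm, angles in degrees, forces in N, time in s.
With the tool pointing down it reaches from about 350 to 900 mm from the base axis. Payload 8.1 kg.
Tool frame: the origin (TCP) lies on the centre line of the jaws, within the pads' length; the fingertips stand 25 mm ahead of it and the grasp point (between the pads) lies 6 mm ahead of it; y points along the fingers, z is the direction in which the jaws open and shut, and the axes are right-handed (so a half turn about y gives the same grasp; the last joint's range is limited). The gripper opens to 92 mm and grips with 3 to 60 N. Pads are 19 mm wide; open, the fingers measure 130 mm over their backs; the gripper's body (75 mm by 190 mm) begins 47 mm behind the grasp point.
Start: joints at [-71.883, 24.895, 1.432, 90.138, -0.665, 64.973, -4.303], TCP at [254.192, 570.987, 251.742] pointing down, gripper open.
Joint ranges: [-149.89, 149.89], [-25.12, 119.58], [-72.63, 75.52], [4.76, 147.25], [-75.54, 255.54], [6.69, 114.76], [-157.13, 157.13]. Speed limits (degrees/s): [127.2, 127.2, 172.46, 172.46, 180, 180, 180].

### API

Orientations are given as a 3x3 rotation matrix whose columns are the frame's x, y, z axes.
In Python, from plant import r gives the robot as it stands. The module is installed in compiled form; this text tells all that it offers. Calls block until the motion is done:
- r.move_pose(position, orientation): joint-space move of the TCP to a pose.
- r.move_linear(position, orientation=None, rate=150): straight line of the TCP; orientation=None keeps the orientation; rate is the mean speed in mm/s.
- r.move_joints(angles): joint-space move.
- r.move_gripper(opening, effort=None): opening from 0.0 (shut) to 1.0 (fully open); effort is the grip in N (None keeps the last); returns when the fingers have stopped.
- r.pause(seconds).
- r.ik(position, orientation): joint angles nearest the present ones, or None.
- r.camera(name): name is "scene" or "top" or "wrist"; returns the picture (480x640x3 uint8, red, green, blue); there is no depth.
- r.camera_info(name): a dict with "camera_matrix" (3x3 intrinsics, pixels), "R" (3x3) and "t" (3): a world point X has camera coordinates R X + t. Camera axes: x right, y down, z forward; pixel columns grow to the right and rows downward; lengths in mm; the calibration is good to about 2 mm. A picture is of the moment at which its call begins: read the wrist's pose just before it. camera_info takes no time and is no camera call; for the wrist camera it gives the pose at the moment of the call.
A pose or a line that the arm cannot do raises r.Unreachable and nothing moves.
- r.hand_in(): hands the job in, once; it reports no verdict.
Readings, each from a call of its own:
- r.read_time(): time.
- r.read_q(): joint angles.
- r.read_qvel(): joint speeds.
- r.read_joint_efforts(): joint torques, N m.
- r.read_tcp_pos(): TCP position.
- r.read_tool_rot(): TCP orientation.
- r.read_ft_force(): force on the tool from outside, world axes, zero at the start.
- r.read_wrist_torque(): the same for the moment, N m.
- r.read_finger_gap(): opening from 0.0 (shut) to 1.0 (fully open).
Only numpy, scipy, OpenCV 4.12 (cv2) and the standard library are available. Lean on these libraries where they do the work, as an engineer would, in place of code of your own. Each camera call takes 0.05 s, during which the arm holds its last target. There are 200 camera calls.

## Working session

There is one attempt and no reset: what is moved stays moved. The work goes in short steps, each a Python script; the robot and the scene stay as the last script left them, time stands still between calls to the robot, and variables do not carry over. Pictures are saved under pics/ and viewed, about 8 in all and at most 12, crops included, and the job is handed in when it is done.

```bash
mkdir -p pics
python3 - <<'E'
from plant import r
import cv2,numpy as np
a=r.camera("scene");b=r.camera("top")
cv2.imwrite("pics/s1.png",a[:,:,::-1]);cv2.imwrite("pics/t1.png",b[:,:,::-1])
for n in("scene","top"):
    i=r.camera_info(n);print(n,np.round(i["camera_matrix"],1).tolist(),np.round(i["R"],3).tolist(),np.round(i["t"],1).tolist())
print(r.read_time(),r.read_tool_rot().round(3) if hasattr(r.read_tool_rot(),'round') else r.read_tool_rot())
E
```

```text
scene [[493.4, 0.0, 323.5], [0.0, 493.4, 239.1], [0.0, 0.0, 1.0]] [[-0.188, 0.982, -0.002], [0.693, 0.131, -0.709], [-0.696, -0.134, -0.705]] [122.7, -244.9, 1182.0]
top [[435.9, 0.0, 316.8], [0.0, 435.9, 235.1], [0.0, 0.0, 1.0]] [[0.052, -0.999, -0.0], [-0.974, -0.051, -0.222], [0.222, 0.012, -0.975]] [-52.9, 465.0, 752.0]
0.1 [[ 0.914 -0.     0.407]
 [-0.407 -0.001  0.914]
 [ 0.    -1.    -0.001]]
```

View pics/s1.png

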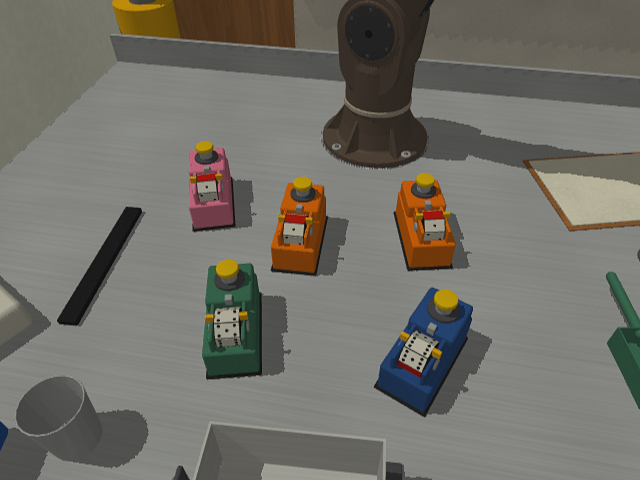

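View pics/t1.png

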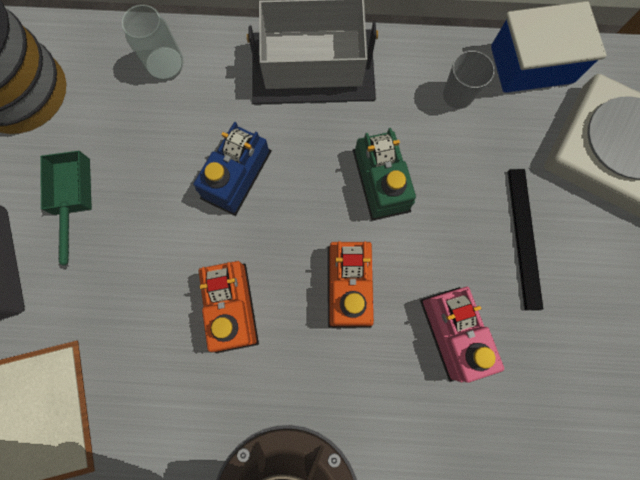

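```bash
cat > h.py <<'E'
from plant import r
import cv2,numpy as np
def ray(n,uv,z):
    i=r.camera_info(n);R=np.array(i["R"]);t=np.array(i["t"]);K=np.array(i["camera_matrix"])
    c=-R.T@t;d=R.T@np.linalg.solve(K,[uv[0],uv[1],1]);return c+d*(z-c[2])/d[2]
def proj(n,X):
    i=r.camera_info(n);p=np.array(i["camera_matrix"])@(np.array(i["R"])@X+np.array(i["t"]));return p[:2]/p[2]
def crop(name,boxes,tag):
    im=r.camera(name)[:,:,::-1]
    x,y,w,h=boxes;cv2.imwrite(f"pics/{tag}.png",cv2.resize(im[y:y+h,x:x+w],None,fx=5,fy=5,interpolation=cv2.INTER_CUBIC))
E
python3 - <<'E'
from h import *
S=cv2.imread("pics/s1.png");T=cv2.imread("pics/t1.png")
for n,im,(x,y,w,h) in(("scene",S,(190,250,80,80)),("top",T,(350,125,70,80))):
    hsv=cv2.cvtColor(im[y:y+h,x:x+w],cv2.COLOR_BGR2HSV)
    m=cv2.inRange(hsv,(20,150,90),(35,255,255))
    k,l,st,c=cv2.connectedComponentsWithStats(m)
    for s,cc in zip(st[1:],c[1:]):
        if s[4]>8:
            p=cc+[x,y];print(n,p.round(1),s[2:],*[(z,ray(n,p,z)[:2].round(1)) for z in((115,110) if s[4]>150 else (94,))])
a=cv2.resize(S[250:380,190:280],None,fx=4,fy=4,interpolation=2);b=cv2.resize(T[120:225,345:425],(396,520),interpolation=2)
cv2.imwrite("pics/c1.png",np.hstack([a,b]))
E
```

```text
scene [226.8 268.7] [ 23  19 346] (115, array([ 565.1, -162.4])) (110, array([ 561. , -164.5]))
scene [243.1 315.3] [ 9  9 69] (94, array([ 627.6, -120.2]))
scene [209.1 317.4] [ 9  8 64] (94, array([ 639.8, -166.1]))
top [395.9 179.4] [ 19  18 277] (115, array([ 559.9, -162. ])) (110, array([ 561.8, -162.9]))
```

View pics/c1.png

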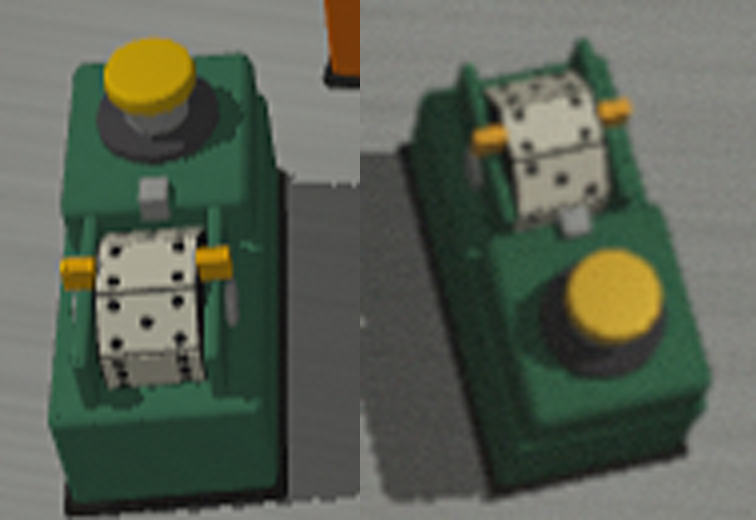

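```bash
cat >> h.py <<'E'
a=np.radians(14.4);RT=np.array([[np.cos(a),0,-np.sin(a)],[np.sin(a),0,np.cos(a)],[0,-1,0]])
BX,BY=560.5,-162.
def press():
    r.move_linear([BX,BY,127],rate=60)
    z=127;f=[np.round(r.read_ft_force()[2],1)]
    while z>120 and abs(f[-1])<12:
        z-=.7;r.move_linear([BX,BY,z],rate=30);f.append(np.round(r.read_ft_force()[2],1))
    print("tcp",np.round(r.read_tcp_pos(),1),"F",np.round(r.read_ft_force(),1),f)
    r.pause(.1);r.move_linear([BX,BY,152],rate=80);r.pause(.2)
    print("t",r.read_time(),"F up",np.round(r.read_ft_force(),1))
E
python3 - <<'E'
from h import *
r.move_gripper(0.0)
r.move_pose([BX,BY,250],RT);r.move_linear([BX,BY,152])
print(r.read_time(),np.round(r.read_ft_force(),1))
press()
crop("scene",(180,240,110,110),"p1")
E
```

```text
5.1417 [-0.4 -0.1 -0. ]
tcp [ 560.7 -162.1  124.7] F [-2.   2.2 17.7] [np.float64(3.2), np.float64(1.8), np.float64(4.9), np.float64(4.3), np.float64(11.3), np.float64(17.7)]
t 7.7667 F up [ 1.1 -0.5 -0.6]
```

View pics/p1.png

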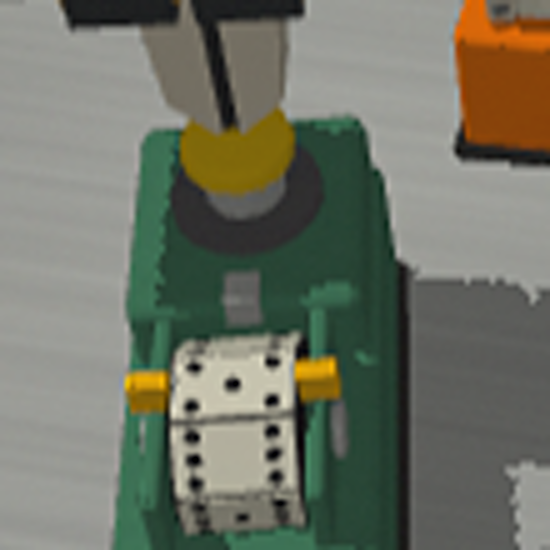

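The button tip contact is good and the stop was reached (17.7 N). Face 5 is now on top (crop about (235,385)), with 6 next, so about 3 more pushes. I'll do two and look again.

Run:
```python
from h import *
press();press()
crop("scene",(180,240,110,110),"p3")
```

```text
tcp [ 560.7 -162.1  124.7] F [-2.6  1.6 17. ] [np.float64(2.9), np.float64(2.6), np.float64(3.4), np.float64(3.5), np.float64(10.0), np.float64(17.0)]
t 10.4417 F up [ 0.5 -0.1 -0.3]
tcp [ 560.7 -162.1  124.6] F [-2.8  0.7 16. ] [np.float64(2.7), np.float64(3.2), np.float64(2.9), np.float64(3.1), np.float64(10.3), np.float64(16.0)]
t 13.0667 F up [-0.7  0.1  0.4]
```

View pics/p3.png

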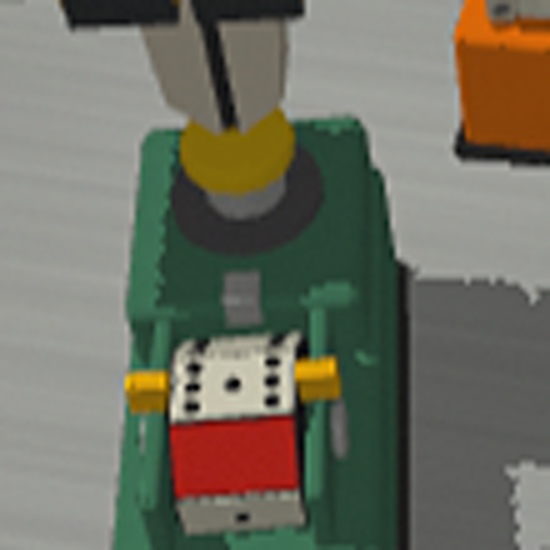

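Face 7 is on top and red is next, in front (crop about (235,455)). One more push, then retreat upward.

Run:
```python
from h import *
press();r.move_linear([BX,BY,250]);r.pause(.3)
crop("scene",(180,240,110,110),"p4")
print(r.read_time(),np.round(r.read_ft_force(),1))
```

```text
tcp [ 560.7 -162.1  124.7] F [-2.3  1.3 17.5] [np.float64(3.7), np.float64(3.3), np.float64(3.4), np.float64(3.7), np.float64(9.9), np.float64(17.5)]
t 15.7417 F up [-0.1  0.6 -0.6]
16.8917 [ 0.2 -0.1 -0.1]
```

View pics/p4.png

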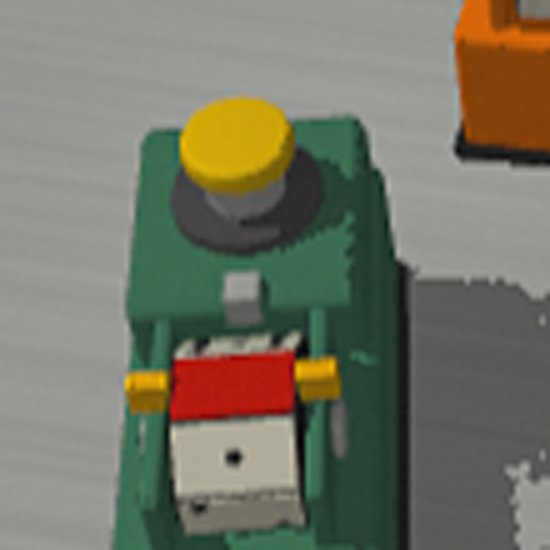

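The red face is squarely on top between the yellow marks (crop about (235,385)). The edges sit where those of the earlier level faces did, the button is up and the gripper is clear.

```bash
python3 -c "
from plant import r
r.hand_in()"
```

```text
the job is handed in; nothing more can be done
```

The green counter is back at zero: its red face sits level on top between the two yellow marks, the button is up, and the job is handed in.

- **Pushes:** I pressed the button four times with the closed fingertips, taking the drum from face 4 through 5, 6 and 7 to red. Every push reached the hard stop, with the wrist force reading 16–18 N and the TCP at 124.7 mm.
- **Last check:** the final picture showed the red face level, in the same position as the earlier level faces. The gripper was about 110 mm above the button and the force read about 0 N, at 16.9 s.
- **Other counters:** the arm only moved high above the scene or straight down onto the green button, so it had no contact with the blue counter or the look-alikes. I did not take a separate picture of them.

No check failed or disagreed.

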